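# Dust out a square caddy and hold it squared in the corner jig

## Robot

A 6-joint arm with a two-finger parallel gripper is mounted at the origin on the work surface. World frame = base frame: x ahead of the robot, y to its left, z up, the work surface at z = 0. Lengths are in m, angles in rad, forces in N, time in s.
With the tool pointing down it reaches from about 0.375 to 0.975 m from the base axis. Payload 3.8 kg.
Tool frame: the origin (TCP) lies at the very end of the fingers, on their centre line; the grasp point (between the pads) lies 19 mm behind it; z points along the fingers, y is the line along which they close (so a half turn about z gives the same grasp; the last joint's range is limited). The gripper opens to 85 mm and grips with 20 to 120 N. Pads are 22 mm wide; open, the fingers measure 114 mm over their backs; the gripper's body (76 mm by 85 mm) begins 54 mm behind the grasp point. The pads swing forward as they close: fully open they stand 13 mm farther back than shut.
Start: joints at [-1.307, 0.264, 1.604, -0, 1.274, -0.037], TCP at [0.2, -0.645, 0.231] pointing down, gripper open.
Joint ranges: [-2.63, 2.63], [-0.94, 2.18], [0.31, 2.57], [-1.31, 4.45], [0, 2.66], [-2.55, 2.55]. Speed limits (rad/s): [2.57, 2.57, 3.14, 3.14, 3.14, 3.14].

## Interface

Orientations are given as a 3x3 rotation matrix whose columns are the frame's x, y, z axes.
In Python, from workcell import r gives the robot as it stands.
- The arm moves only by the shell command python3 -m jog 'ROWS' [FORCE]. ROWS is JSON, a list of rows, each a list of 7 numbers: the shift along the tool's x, y, z in m, then the turn, a rotation vector about the tool's x, y, z in degrees, then the finger opening in m, from 0 to 0.0854. A call has 1 to 10 rows; each row shifts and turns the commanded pose from where the row before left it, along the tool's axes as they then stand; what a row does not reach is not made up. A row lasts 1/12 s, in which the tool goes at most 41.7 mm and 7.16 degrees, less where a joint would pass 70% of its speed; a pose out of reach is approached as far as the arm can. A call with a gripper value outside its range is refused whole. The fingers move at their own pace and stop on an object; FORCE is the grip in N (left out, the last holds). Time passes only in rows, so rows that do not move let the fingers close. It gives the time, the measured TCP pose, the force, the opening and the grip force at its end, in the units of the state.
- r.get_state(): the state, without advancing time (a new reading comes with each control period).
- r.grab_frame(name): name is "scene" or "top" or "wrist"; returns the picture (480x640x3 uint8, red, green, blue); there is no depth.
- r.camera_params(name): a dict with "vfov" (degrees; the focal length in pixels is half the picture's height over the tangent of half this angle, whatever the lens; pixels are square), "cx", "cy" (the principal point, pixels), "k1" (the pictures are not rectified: a ray, as slopes to the right and down, at radius r is drawn at 1 + k1 r^2 times it, then the intrinsics apply), "R" (3x3) and "t" (3): a world point X has camera coordinates R X + t. Camera axes: x right, y down, z forward; pixel columns grow to the right and rows downward; lengths in m; the calibration is good to about 2 mm. A picture is of the moment at which its call begins: read the wrist's pose just before it. camera_params takes no time and is no camera call; for the wrist camera it gives the pose at the moment of the call.
- r.sign_off(): hands the job in; it is judged then, once.
The state is a dict: "time": time; "qpos": joint angles; "joint_vel": joint speeds; "joint_torque": joint torques, N m; "tool_pos": TCP position; "tcp_rot": TCP orientation; "contact_force": force on the tool from outside, world axes, zero at the start; "torque": the same for the moment, N m; "grip_width": opening from 0.0 (shut) to 1.0 (fully open); "gripper_force": force on a finger pad.
Only numpy, scipy, OpenCV 4.12 (cv2) and the standard library are available. Lean on these libraries where they do the work, as an engineer would, in place of code of your own. Each camera call takes 0.05 s, during which the arm holds its last target. There are 200 camera calls.

## Task

Take the long brush out of its holder, stroke it down to the bottom of the square wooden caddy and back up to the rim twice, and stand it back in the holder, bristles down, and let go of it. Then bring the caddy flat and square into the corner of the jig it stands on, so that it touches both fences, and finish while still holding it there with the gripper, pressed firmly against both fences at once. Do not tip the caddy over, and leave everything else on the bench where it is.

Things in the scene. Friction and masses are not known exactly. Their poses are not given: they have to be found in the camera images.
- caddy_center (a point): Centre, half-way up, of the square open-topped dark wood caddy: outside 60 x 60 mm, 80 mm high, walls and floor 6 mm, so 48 x 48 mm inside; about 150 g, loose on the jig board, turned. Axes x, y square to its walls, z up; rim 40 mm above, inner floor 34 mm below this point. Grip it across its outside or by a wall. Friction on board or one fence can be mistaken for the other fence.
- caddy: The caddy itself; origin at the centre of its underside, same axes as its centre point.
- jig: Squaring jig, fixed to the bench: plywood board 200 x 200 x 12 mm with two straight wooden fences on it, 16 mm thick and 22 mm high (tops 34 mm above the bench). Origin at the centre of the board's underside, on the bench. One fence runs along the +x edge, the other along the -y edge; they meet in the corner at +x, -y. The inside faces lie 84 mm from the centre (planes x = +84 mm and y = -84 mm).
- jig_corner (a point): The inside corner of the jig: where the inside faces of both fences meet the top of the board, 12 mm above the bench. Same axes as the jig; the caddy belongs on its -x, +y side, so when seated the caddy's centre is 30 mm to -x, 30 mm to +y and 40 mm up from here.
- far_fence: The fence along the jig's +x edge, 16 x 200 x 22 mm, rigid and fixed; origin at the centre of its underside; its inside face looks to the jig's -x.
- side_fence: The fence along the jig's -y edge, 184 x 16 x 22 mm, rigid and fixed; origin at the centre of its underside; its inside face looks to the jig's +y.
- brush_grip (a point): Point on the axis of the long brush's round wooden handle (16 mm diameter), 110 mm above the tip and 40 mm below the top end: a place to grip it. The handle runs from 58 to 150 mm above the tip. The brush is 150 mm long, 70 g, and stands nearly upright in its holder; z runs from the bristles to the handle's top.
- brush_tip (a point): Centre of the flat end of the brush's round bristle head (stiff, 26 mm diameter, 27 mm at the brass ferrule just above, which ends 58 mm from the tip). It is at the lower end.
- brush: The long brush; origin at the bristle end (same point as brush_tip), z along the handle.
- holder_mouth (a point): Centre of the mouth of the brush holder's round hole: 34 mm diameter with a small chamfer, 40 mm deep. The holder is a fixed wooden block 75 x 75 mm and 45 mm high; this point is on its top.
- squeeze: Bystander: white squeeze bottle, 54 mm diameter, 110 mm high, loose; origin at the centre of its underside.
- jar: Bystander: amber glass jar with black lid, 66 mm diameter, 75 mm high, loose; origin under its centre.
- turned_cup: Bystander: round light wood cup, 60 mm diameter, 60 mm high, loose; origin under its centre. Not the caddy.
- bowl: Bystander: white bowl, 120 mm across, 55 mm high, loose; origin under its centre.
- spatula: Bystander: spatula, about 200 mm long, lying loose.
- fine_brush: Bystander: flat paint brush, about 200 mm long, lying loose. Not the long brush in the holder.
- block: Bystander: wooden block 90 x 45 x 30 mm, lying loose; origin under its centre.
Mind the look-alikes: they are no part of the job. Leave any pink or red look-alike of the brush alone.

How it is judged:
By the outcome, as a careful person would: the job done as asked, in the order asked, and still so for the second after the job is handed in, while the arm keeps its last pose, push and grip.
It also fails if it takes over 67 s, if anything falls off the work surface, if the arm or the gripper's body presses on something with over 40 N, if the wrist force passes 120 N, or if a joint passes its speed limit or range.

## Working session

There is one attempt and no reset: what is moved stays moved. The work goes in short steps, Python scripts to look and compute and a shell command to move; the robot and the scene stay as the last step left them, time stands still between calls to the robot, and variables do not carry over. Pictures are saved under pics/ and viewed, at most 10 in all, crops included, and the job is handed in when it is done.

```bash
ls; mkdir -p pics
python3 - <<'E'
from workcell import r
import cv2,numpy as np
s=r.get_state();print(s)
for n in("scene","top"):
    f=r.grab_frame(n);cv2.imwrite(f"pics/{n}0.png",f[:,:,::-1]);np.save(f"pics/{n}0.npy",f)
    print(n,r.camera_params(n))
E
```

```text
pics
{'time': 0.0, 'qpos': array([-1.30691880e+00,  2.64784304e-01,  1.60536095e+00, -1.38105501e-05,
        1.27370892e+00, -3.69247612e-02]), 'joint_vel': array([ 0.00080663,  0.00052968, -0.00145552,  0.00113103, -0.00324782,
       -0.00048896]), 'joint_torque': array([ 1.03017781e-03, -5.15099931e+01, -3.67312181e+01,  5.97114354e-05,
        1.29013887e-02, -8.27006890e-07]), 'tool_pos': array([ 0.19978127, -0.64399534,  0.22994809]), 'tcp_rot': array([[ 9.55097908e-01,  2.96289763e-01, -6.02612153e-04],
       [ 2.96290368e-01, -9.55095423e-01,  2.17979846e-03],
       [ 7.02998590e-05, -2.26046912e-03, -9.99997443e-01]]), 'contact_force': array([-0.00509774,  0.88339682, -0.23629957]), 'torque': array([-0.02174014, -0.0038803 , -0.02225164]), 'gripper_force': 0.0, 'grip_width': 1.0025238288902039}
scene {'vfov': 42.890756391173355, 'cx': 322.6112203419213, 'cy': 240.9877187574753, 'k1': 0.07098160518850215, 'R': array([[ 0.75373731,  0.65697543,  0.01622817],
       [ 0.56018864, -0.62939206, -0.53856691],
       [-0.34361135,  0.4150288 , -0.84242646]]), 't': array([-0.39552186, -0.29838914,  1.52678631])}
top {'vfov': 55.87614911732638, 'cx': 317.2363539787585, 'cy': 245.07804530928888, 'k1': 0.006361523670111039, 'R': array([[ 0.01748233, -0.99943412,  0.02873675],
       [-0.9881868 , -0.02164793, -0.15171755],
       [ 0.15225378, -0.0257449 , -0.98800607]]), 't': array([-0.05829758,  0.5460704 ,  1.01638809])}
```

View pics/scene0.png

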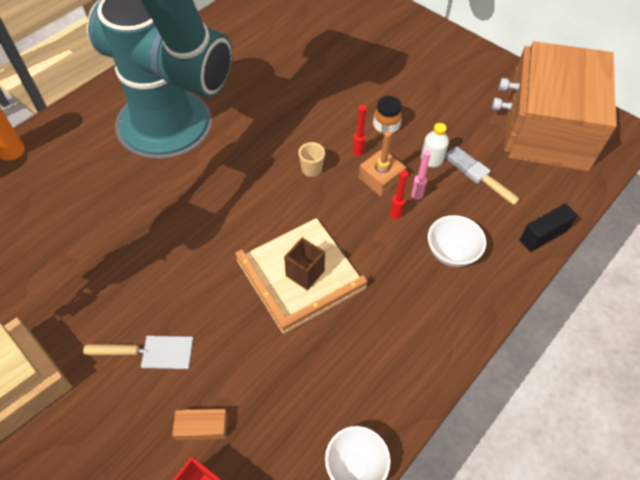

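View pics/top0.png

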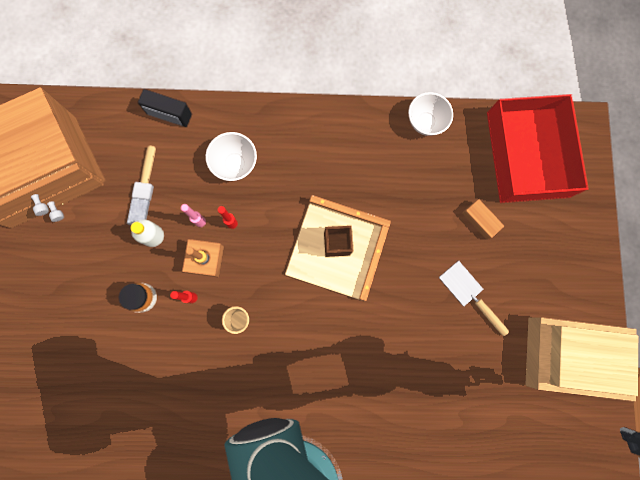

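Scene view: wooden brush in holder at (386,150), holder block (383,172). In the top view, brush and holder are at (200,257). Candidates for "the brush": wood-handled in holder (386,150); red (398,195); red (359,132); pink (420,175); fine brush lying (485,175). I choose the one in the wooden holder. The caddy is the dark square at (305,262), top view (339,241); the cup at (312,158) is not it.

```bash
cat > h.py <<'E'
from workcell import r
import numpy as np,cv2
def K(c): f=240/np.tan(np.radians(c["vfov"])/2); return f
def proj(c,X):
    X=np.atleast_2d(X)@np.array(c["R"]).T+c["t"]; s=X[:,:2]/X[:,2:]
    s=s*(1+c["k1"]*(s**2).sum(1,keepdims=True)); return s*K(c)+[c["cx"],c["cy"]]
def ray(c,uv):
    d=(np.array(uv,float)-[c["cx"],c["cy"]])/K(c); s=d.copy()
    for _ in range(20): s=d/(1+c["k1"]*(s@s))
    R=np.array(c["R"]); v=R.T@np.append(s,1); return -R.T@c["t"], v/np.linalg.norm(v)
def onz(c,uv,z):
    o,v=ray(c,uv); return o+v*(z-o[2])/v[2]
def tri(rs):
    A=sum(np.eye(3)-np.outer(v,v) for o,v in rs); b=sum((np.eye(3)-np.outer(v,v))@o for o,v in rs)
    p=np.linalg.solve(A,b); return p,[np.linalg.norm(np.cross(p-o,v)) for o,v in rs]
E
python3 - <<'E'
from h import *
s=np.load("pics/scene0.npy");t=np.load("pics/top0.npy")
def crop(im,u0,v0,w,h,k):
    c=cv2.resize(im[v0:v0+h,u0:u0+w],None,fx=k,fy=k,interpolation=cv2.INTER_CUBIC)
    for i in range(0,w,10): cv2.line(c,(i*k,0),(i*k,6 if (u0+i)%50 else 16),(255,0,255),1)
    for i in range(0,h,10): cv2.line(c,(0,i*k),(6 if (v0+i)%50 else 16,i*k),(255,0,255),1)
    return c
o=np.zeros((600,800,3),np.uint8)
def put(c,x,y): o[y:y+c.shape[0],x:x+c.shape[1]]=c[:600-y,:800-x]
put(crop(s,350,120,60,80,4),0,0); put(crop(t,170,230,60,50,5),250,0)
put(crop(s,230,210,140,120,3),0,320-80); 
put(crop(t,280,190,115,115,3),430,250)
cv2.imwrite("pics/comp.png",o[:,:,::-1])
E
```

```text
(no output)
```

View pics/comp.png

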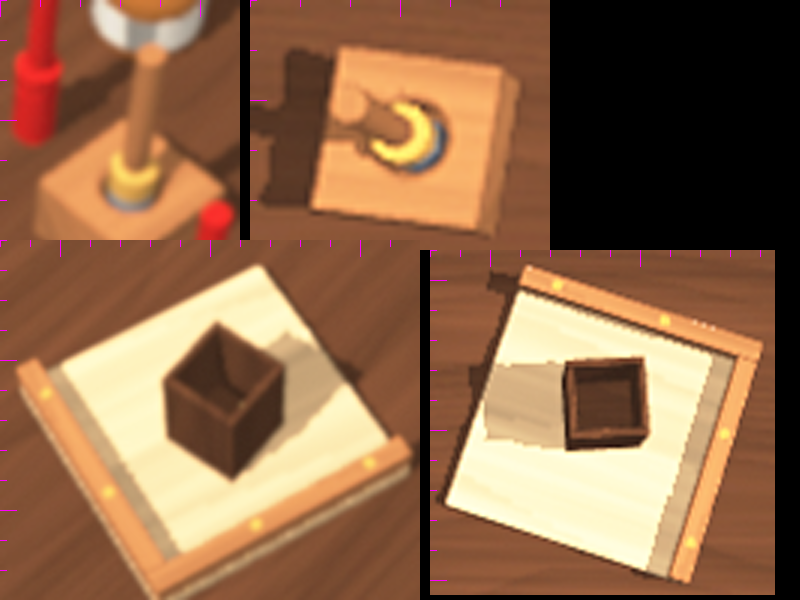

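Run:
```python
from h import *
np.set_printoptions(precision=4,suppress=True)
S=r.camera_params("scene");T=r.camera_params("top")
P=lambda x,y,k,u0,v0,X,Y:((x-X+.5)/k-.5+u0,(y-Y+.5)/k-.5+v0)
sb=lambda x,y:P(x,y,4,350,120,0,0); tb=lambda x,y:P(x,y,5,170,230,250,0)
sj=lambda x,y:P(x,y,3,230,210,0,240); tj=lambda x,y:P(x,y,3,280,190,430,250)
print("handle top",tri([ray(S,sb(152,53)),ray(T,tb(350,103))]))
print("mouth",tri([ray(S,sb(132,185)),ray(T,tb(410,137))]),onz(S,sb(132,185),.045),onz(T,tb(410,137),.045))
for p in[(342,47),(503,66),(478,232),(312,207)]: print("hold corner",onz(T,tb(*p),.045))
J=[onz(T,tj(*p),.034) for p in[(525,265),(762,345),(690,582)]]
for j in J: print("fence",j)
for p in[(158,595),(412,453),(18,370)]: print("fence scene",onz(S,sj(*p),.034), )
a=[(566,360),(643,357),(648,444),(570,449)]
C=np.array([onz(T,tj(*p),.092) for p in a]);print(C,C.mean(0),[np.linalg.norm(C[i]-C[i-1]) for i in range(4)])
a=[(218,323),(284,373),(235,417),(165,378)]
C=np.array([onz(S,sj(*p),.092) for p in a]);print(C,C.mean(0),[np.linalg.norm(C[i]-C[i-1]) for i in range(4)])
print("red tip pos", onz(T,(228,225),0.0),onz(T,(176,296),.15),onz(T,(222,210),.1), onz(T,(193,298),.0), "pink",onz(T,(202,223),.0),onz(T,(185,208),.12))
```

```text
handle top (array([0.5139, 0.2199, 0.1531]), [np.float64(0.0004916948300844664), np.float64(0.0004916948300842521)])
mouth (array([0.5138, 0.2199, 0.0432]), [np.float64(0.0008368979398034665), np.float64(0.0008368979398032282)]) [0.5151 0.2194 0.045 ] [0.5131 0.2188 0.045 ]
hold corner [0.5544 0.2525 0.045 ]
hold corner [0.5471 0.1779 0.045 ]
hold corner [0.4698 0.1854 0.045 ]
hold corner [0.4798 0.2616 0.045 ]
fence [ 0.6704 -0.0315  0.034 ]
fence [ 0.6096 -0.2214  0.034 ]
fence [ 0.4211 -0.1641  0.034 ]
fence scene [ 0.6157 -0.2247  0.034 ]
fence scene [ 0.6735 -0.033   0.034 ]
fence scene [ 0.4254 -0.1646  0.034 ]
[[ 0.5824 -0.0629  0.092 ]
 [ 0.5861 -0.1207  0.092 ]
 [ 0.5203 -0.1248  0.092 ]
 [ 0.5154 -0.0669  0.092 ]] [ 0.5511 -0.0938  0.092 ] [np.float64(0.06716767384486244), np.float64(0.05784087202856593), np.float64(0.06583434962061382), np.float64(0.05810824630173948)]
[[ 0.5292 -0.07    0.092 ]
 [ 0.5885 -0.0702  0.092 ]
 [ 0.5867 -0.117   0.092 ]
 [ 0.5321 -0.1255  0.092 ]] [ 0.5591 -0.0957  0.092 ] [np.float64(0.05560200557705177), np.float64(0.05927309690723488), np.float64(0.046774890499380266), np.float64(0.055186989356026776)]
red tip pos [0.5984 0.1697 0.    ] [0.4189 0.2422 0.15  ] [0.6125 0.1671 0.1   ] [ 0.4202  0.2439 -0.    ] pink [0.6019 0.2329 0.    ] [0.6104 0.2435 0.12  ]
```

```bash
python3 -m jog '[[0,0,-0.02,0,0,5.8,0.085],[0,0,-0.02,0,0,5.8,0.085],[0,0,-0.01,0,0,5.7,0.085],[0.018,-0.032,0,0,0,0,0.085],[0.018,-0.032,0,0,0,0,0.085],[0.018,-0.032,0,0,0,0,0.085],[0.018,-0.032,0,0,0,0,0.085],[0.018,-0.032,0,0,0,0,0.085],[0.018,-0.032,0,0,0,0,0.085],[0.018,-0.032,0,0,0,0,0.085]]'; python3 -m jog '[[0.018,-0.032,0,0,0,0,0.085],[0.018,-0.032,0,0,0,0,0.085],[0.018,-0.032,0,0,0,0,0.085],[0.018,-0.032,0,0,0,0,0.085],[0.018,-0.032,0,0,0,0,0.085],[0.018,-0.032,0,0,0,0,0.085],[0.018,-0.032,0,0,0,0,0.085],[0.006,-0.036,0,0,0,0,0.085],[0.006,-0.036,0,0,0,0,0.085],[0.006,-0.036,0,0,0,0,0.085]]'
```

```text
time: 0.93
tool_pos: [0.3266, -0.4189, 0.2807]
tcp_rot: [[1.0, -0.002, -0.0], [-0.002, -1.0, 0.001], [-0.0, -0.001, -1.0]]
contact_force: [-0.2, 0.3, -0.7]
grip_width: 0.999
gripper_force: 0.0
time: 1.77
tool_pos: [0.4704, -0.0871, 0.2808]
tcp_rot: [[1.0, -0.001, -0.001], [-0.001, -1.0, 0.0], [-0.001, -0.0, -1.0]]
contact_force: [-0.3, 1.0, 1.0]
grip_width: 0.992
gripper_force: 0.0
```

```bash
python3 -m jog '[[0.005,-0.034,0,0,0,0,0.085],[0.005,-0.034,0,0,0,0,0.085],[0.005,-0.034,0,0,0,0,0.085],[0.005,-0.034,0,0,0,0,0.085],[0.005,-0.034,0,0,0,0,0.085],[0.005,-0.034,0,0,0,0,0.085],[0.005,-0.034,0,0,0,0,0.085],[0.005,-0.034,0,0,0,0,0.085],[0.005,-0.034,0,0,0,0,0.085],[0,0,0,0,0,0,0.085]]'
python3 - <<'E'
from h import *
np.set_printoptions(precision=4,suppress=True)
s=r.get_state();c=r.camera_params("wrist");f=r.grab_frame("wrist")
print(s["tool_pos"],s["tcp_rot"][:,2],c)
for n,X in dict(top=[.514,.2195,.154],mouth=[.514,.2195,.045],tcp=s["tool_pos"]).items(): print(n,proj(c,X))
cv2.imwrite("pics/w1.png",f[:,:,::-1])
E
```

```text
time: 2.6
tool_pos: [0.5159, 0.2222, 0.2805]
tcp_rot: [[1.0, 0.003, -0.001], [0.003, -1.0, 0.003], [-0.001, -0.003, -1.0]]
contact_force: [0.2, -0.8, -0.4]
grip_width: 0.991
gripper_force: 0.0
[0.5159 0.2222 0.2805] [-0.0007  0.0028 -1.    ] {'vfov': 65.0535279998291, 'cx': 312.9491093190693, 'cy': 239.68967838817835, 'k1': -0.011742075191912877, 'R': array([[ 0.0013, -1.    , -0.0026],
       [-0.9531, -0.0021,  0.3027],
       [-0.3027,  0.0021, -0.9531]]), 't': array([0.2233, 0.437 , 0.5821])}
top [[318.4916 230.6253]]
mouth [[317.2689 200.7525]]
tcp [[315.5188 310.0021]]
```

View pics/w1.png

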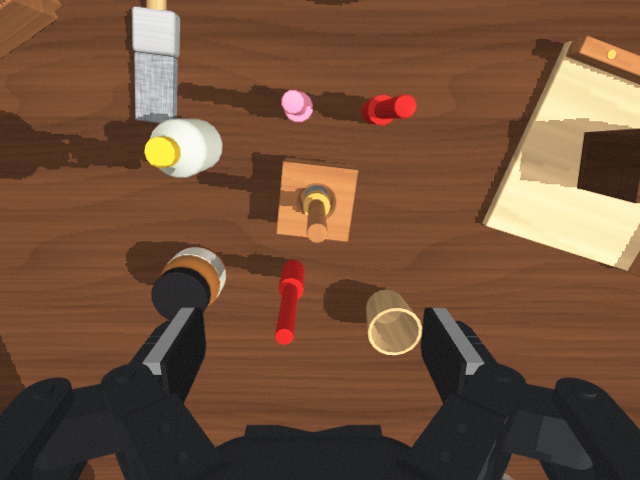

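Wrist view: brush top at (317,231), mouth at (317,201), as predicted; reds (290,300), (385,107), and pink (296,104) clear of the fingers' line.

```bash
python3 -m jog '[[0,0,0.02,0,0,0,0.085],[0,0,0.022,0,0,0,0.085],[0,0,0.022,0,0,0,0.085],[0,0,0.022,0,0,0,0.085],[0,0,0.022,0,0,0,0.085],[0,0,0.022,0,0,0,0.085],[0,0,0.02,0,0,0,0.085],[0,0,0.017,0,0,0,0.085],[0,0,0.015,0,0,0,0.085],[0,0,0,0,0,0,0.085]]'
```

```text
time: 3.48
tool_pos: [0.5128, 0.2145, 0.0953]
tcp_rot: [[1.0, -0.002, -0.007], [-0.002, -1.0, -0.003], [-0.007, 0.003, -1.0]]
contact_force: [-0.9, -0.5, -0.2]
grip_width: 0.994
gripper_force: 0.0
```

```bash
python3 -m jog '[[0.001,-0.003,-0.003,0,0,0,0.085],[0,0,0,0,0,0,0.05],[0,0,0,0,0,0,0.03],[0,0,0,0,0,0,0.02],[0,0,0,0,0,0,0.0],[0,0,0,0,0,0,0.0],[0,0,0,0,0,0,0.0],[0,0,0,0,0,0,0.0],[0,0,0,0,0,0,0.0],[0,0,0,0,0,0,0.0]]' 50
```

```text
time: 4.32
tool_pos: [0.5174, 0.2201, 0.1029]
tcp_rot: [[1.0, -0.001, 0.001], [-0.001, -1.0, 0.0], [0.001, -0.0, -1.0]]
contact_force: [-0.4, -1.2, 5.1]
grip_width: 0.175
gripper_force: 48.7
```

```bash
python3 -m jog '[[0,0,-0.01,0,0,0,0],[0,0,-0.015,0,0,0,0],[0,0,-0.02,0,0,0,0],[0,0,-0.02,0,0,0,0],[0,0,-0.02,0,0,0,0],[0,0,-0.02,0,0,0,0],[0,0,-0.02,0,0,0,0],[0,0,-0.015,0,0,0,0],[0,0,-0.01,0,0,0,0],[0,0,0,0,0,0,0]]'; python3 -m jog '[[0.002,0.016,0,0,0,0,0],[0.004,0.032,0,0,0,0,0],[0.004,0.032,0,0,0,0,0],[0.004,0.032,0,0,0,0,0],[0.004,0.032,0,0,0,0,0],[0.004,0.032,0,0,0,0,0],[0.004,0.032,0,0,0,0,0],[0.004,0.032,0,0,0,0,0],[0.004,0.032,0,0,0,0,0],[0.003,0.020,0,0,0,0,0]]'; python3 -m jog '[[0.001,0.015,0,0,0,0,0],[0,0.008,0,0,0,0,0],[0,0,0,0,0,0,0],[0,0,0,0,0,0,0]]';python3 - <<'E'
from h import *
np.set_printoptions(precision=4,suppress=True)
s=r.get_state();c=r.camera_params("wrist");f=r.grab_frame("wrist");g=r.grab_frame("scene");t=r.grab_frame("top")
print(s["tool_pos"],s["tcp_rot"],s["contact_force"])
np.savez("pics/w2.npz",R=c["R"],t=c["t"])
o=np.zeros((600,800,3),np.uint8)
o[:480,:640]=f
o[300:600,500:800]=cv2.resize(g[180:300,245:365],(300,300),interpolation=cv2.INTER_CUBIC)
o[0:270,530:800]=cv2.resize(t[200:290,290:380],(270,270),interpolation=cv2.INTER_CUBIC)
cv2.imwrite("pics/w2.png",o[:,:,::-1])
E
```

```text
time: 5.15
tool_pos: [0.5182, 0.2204, 0.2552]
tcp_rot: [[1.0, -0.001, 0.004], [-0.001, -1.0, 0.002], [0.004, -0.002, -1.0]]
contact_force: [0.4, -0.2, -0.3]
grip_width: 0.174
gripper_force: 48.7
time: 5.98
tool_pos: [0.5527, -0.0749, 0.2506]
tcp_rot: [[1.0, -0.003, -0.003], [-0.003, -1.0, -0.001], [-0.003, 0.001, -1.0]]
contact_force: [0.2, -0.1, -0.6]
grip_width: 0.174
gripper_force: 48.8
time: 6.32
tool_pos: [0.554, -0.0947, 0.2513]
tcp_rot: [[1.0, -0.002, -0.002], [-0.002, -1.0, 0.001], [-0.002, -0.001, -1.0]]
contact_force: [0.4, -0.1, -0.0]
grip_width: 0.173
gripper_force: 48.8
[ 0.554  -0.0947  0.2513] [[ 1.     -0.0019 -0.0017]
 [-0.0019 -1.      0.001 ]
 [-0.0017 -0.001  -1.    ]] [ 0.4432 -0.0636 -0.0098]
```

View pics/w2.png

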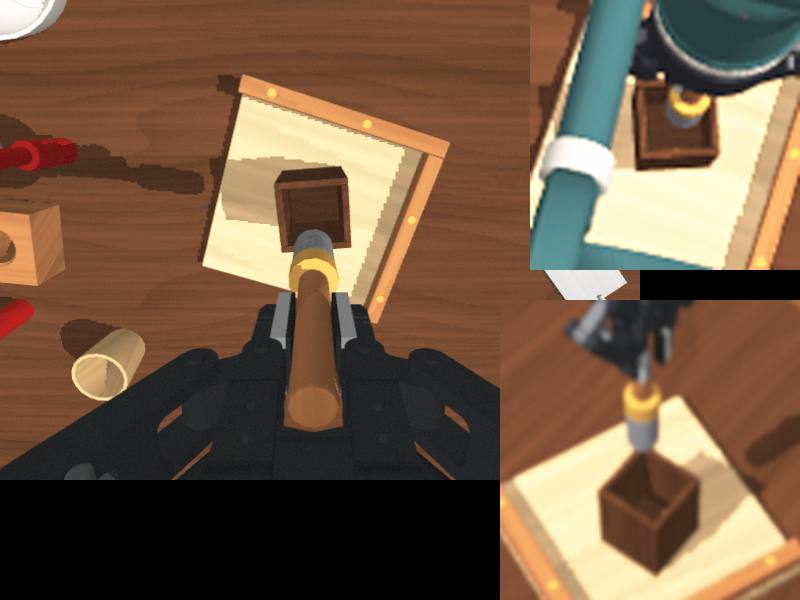

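Wrist view: brush held straight, bristle tip about (314,236); caddy rim corners (277,182),(348,180),(351,246),(281,251).

Run:
```python
from h import *
np.set_printoptions(precision=4,suppress=True)
c=r.camera_params("wrist")
C=np.array([onz(c,p,.092) for p in [(277,183),(348,180),(351,246),(281,251)]])
print(C,C.mean(0),[np.linalg.norm(C[i]-C[i-1]) for i in range(4)])
d=C[0]-C[3]+C[1]-C[2];print(np.degrees(np.arctan2(d[1],d[0])))
for p in[(242,75),(449,143),(368,325)]: print(onz(c,p,.034))
print("tip expected",proj(c,[.554,-.0947,.155]))
print("inner floor scene/top/w", [onz(c,p,.092) for p in[(283,187),(344,184),(346,241),(286,246)]])
s=r.camera_params("scene");t=r.camera_params("top")
P=lambda x,y,k,u0,v0,X,Y:((x-X+.5)/k-.5+u0,(y-Y+.5)/k-.5+v0)
print("tip tri",tri([ray(s,P(643,448,2.5,245,180,500,300)),ray(t,P(685,120,3,290,200,530,0))]))
```

```text
[[ 0.5828 -0.0639  0.092 ]
 [ 0.5851 -0.121   0.092 ]
 [ 0.5292 -0.125   0.092 ]
 [ 0.5248 -0.0655  0.092 ]] [ 0.5555 -0.0939  0.092 ] [np.float64(0.05803807737565555), np.float64(0.057166946060335073), np.float64(0.05608185438010706), np.float64(0.05965984198110116)]
2.83987798225233
[ 0.6694 -0.0302  0.034 ]
[ 0.6107 -0.2196  0.034 ]
[ 0.4193 -0.1522  0.034 ]
tip expected [[315.7439 240.8722]]
inner floor scene/top/w [array([ 0.5795, -0.0687,  0.092 ]), array([ 0.5819, -0.1179,  0.092 ]), array([ 0.5336, -0.1207,  0.092 ]), array([ 0.5293, -0.0699,  0.092 ])]
tip tri (array([ 0.5477, -0.0948,  0.1334]), [np.float64(0.0025585213922305144), np.float64(0.002558521392230314)])
```

```bash
python3 -m jog '[[0.004,0,0.015,0,0,0,0],[0,0,0.02,0,0,0,0],[0,0,0.02,0,0,0,0],[0,0,0.02,0,0,0,0],[0,0,0.02,0,0,0,0],[0,0,0.015,0,0,0,0],[0,0,0.01,0,0,0,0],[0,0,0.004,0,0,0,0],[0,0,0.002,0,0,0,0],[0,0,0,0,0,0,0]]'
```

```text
time: 7.3
tool_pos: [0.559, -0.0948, 0.1266]
tcp_rot: [[1.0, -0.001, 0.001], [-0.001, -1.0, -0.0], [0.001, 0.0, -1.0]]
contact_force: [-0.4, 0.2, 0.2]
grip_width: 0.171
gripper_force: 48.8
```

```bash
python3 -m jog '[[0,0,0.003,0,0,0,0],[0,0,0.002,0,0,0,0],[0,0,0.002,0,0,0,0],[0,0,0,0,0,0,0],[0,0,0,0,0,0,0]]';python3 -m jog '[[0,0,0.002,0,0,0,0],[0,0,0.002,0,0,0,0],[0,0,0,0,0,0,0]]'
```

```text
time: 7.72
tool_pos: [0.5586, -0.0951, 0.1194]
tcp_rot: [[1.0, -0.001, 0.0], [-0.001, -1.0, -0.0], [0.0, 0.0, -1.0]]
contact_force: [-0.2, 0.3, -0.9]
grip_width: 0.169
gripper_force: 48.8
time: 7.97
tool_pos: [0.5593, -0.0953, 0.1159]
tcp_rot: [[1.0, -0.001, 0.001], [-0.001, -1.0, -0.0], [0.001, 0.0, -1.0]]
contact_force: [1.0, 0.4, 2.1]
grip_width: 0.177
gripper_force: 49.1
```

```bash
python3 -m jog '[[0,0,0.002,0,0,0,0],[0,0,0,0,0,0,0],[0,0,0,0,0,0,0]]'
```

```text
time: 8.22
tool_pos: [0.5599, -0.0954, 0.1159]
tcp_rot: [[1.0, -0.001, 0.003], [-0.001, -1.0, -0.001], [0.003, 0.001, -1.0]]
contact_force: [-1.5, 1.3, 11.9]
grip_width: 0.174
gripper_force: 50.3
```

```bash
python3 -m jog '[[0,0,-0.01,0,0,0,0],[0,0,-0.02,0,0,0,0],[0,0,-0.02,0,0,0,0],[0,0,-0.015,0,0,0,0],[0,0,-0.01,0,0,0,0],[0,0,-0.005,0,0,0,0],[0,0,0,0,0,0,0],[0,0,0,0,0,0,0]]';python3 -m jog '[[0,0,0.01,0,0,0,0],[0,0,0.02,0,0,0,0],[0,0,0.02,0,0,0,0],[0,0,0.015,0,0,0,0],[0,0,0.007,0,0,0,0],[0,0,0.003,0,0,0,0],[0,0,0.002,0,0,0,0],[0,0,0.002,0,0,0,0],[0,0,0.001,0,0,0,0],[0,0,0,0,0,0,0]]'
```

```text
time: 8.88
tool_pos: [0.5582, -0.095, 0.1927]
tcp_rot: [[1.0, -0.001, -0.001], [-0.001, -1.0, 0.0], [-0.001, -0.0, -1.0]]
contact_force: [0.3, 0.3, -1.8]
grip_width: 0.169
gripper_force: 48.9
time: 9.72
tool_pos: [0.5591, -0.0949, 0.1158]
tcp_rot: [[1.0, -0.001, 0.0], [-0.001, -1.0, 0.0], [0.0, -0.0, -1.0]]
contact_force: [-4.8, 2.1, 14.9]
grip_width: 0.166
gripper_force: 50.7
```

```bash
python3 -m jog '[[0,0,-0.01,0,0,0,0],[0,0,-0.02,0,0,0,0],[0,0,-0.02,0,0,0,0],[0,0,-0.02,0,0,0,0],[0,0,-0.01,0,0,0,0],[0,0,-0.01,0,0,0,0],[0,0,-0.02,0,0,0,0],[0,0,-0.02,0,0,0,0],[0,0,-0.01,0,0,0,0],[0,0,0,0,0,0,0]]';python3 -m jog '[[-0.002,-0.016,0,0,0,0,0],[-0.004,-0.032,0,0,0,0,0],[-0.004,-0.032,0,0,0,0,0],[-0.004,-0.032,0,0,0,0,0],[-0.004,-0.032,0,0,0,0,0],[-0.004,-0.032,0,0,0,0,0],[-0.004,-0.032,0,0,0,0,0],[-0.004,-0.032,0,0,0,0,0],[-0.004,-0.032,0,0,0,0,0],[-0.004,-0.025,0,0,0,0,0]]'; python3 -m jog '[[-0.003,-0.018,0,0,0,0,0],[0,0,0,0,0,0,0],[0,0,0,0,0,0,0],[0,0,0,0,0,0,0]]';python3 - <<'E'
from h import *
np.set_printoptions(precision=4,suppress=True)
s=r.get_state();c=r.camera_params("wrist");f=r.grab_frame("wrist");g=r.grab_frame("scene");t=r.grab_frame("top")
p=s["tool_pos"];print(p)
print("tip exp",proj(c,p-[.003,0,.098]),"mouth",proj(c,[.514,.2195,.045]))
o=np.zeros((600,800,3),np.uint8)
o[:480,:640]=f
o[300:600,500:800]=cv2.resize(g[80:200,320:440],(300,300),interpolation=cv2.INTER_CUBIC)
o[0:270,530:800]=cv2.resize(t[210:300,150:240],(270,270),interpolation=cv2.INTER_CUBIC)
cv2.imwrite("pics/w3.png",o[:,:,::-1])
E
```

```text
time: 10.55
tool_pos: [0.5601, -0.0954, 0.2558]
tcp_rot: [[1.0, -0.001, 0.004], [-0.001, -1.0, -0.001], [0.004, 0.001, -1.0]]
contact_force: [0.4, 0.6, -0.8]
grip_width: 0.169
gripper_force: 49.0
time: 11.38
tool_pos: [0.5196, 0.2039, 0.2512]
tcp_rot: [[1.0, -0.0, -0.003], [-0.0, -1.0, -0.0], [-0.003, 0.0, -1.0]]
contact_force: [0.7, 0.9, -0.8]
grip_width: 0.168
gripper_force: 49.0
time: 11.72
tool_pos: [0.5175, 0.2192, 0.2519]
tcp_rot: [[1.0, -0.001, -0.002], [-0.001, -1.0, -0.001], [-0.002, 0.001, -1.0]]
contact_force: [0.3, 0.6, 0.0]
grip_width: 0.174
gripper_force: 49.0
[0.5175 0.2192 0.2519]
tip exp [[314.343  243.8741]] mouth [[313.4601 208.2879]]
```

View pics/w3.png

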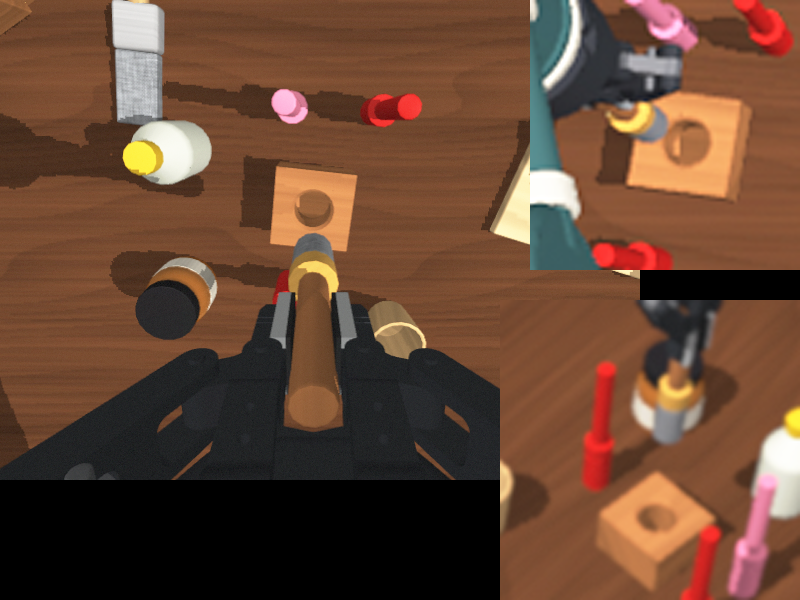

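Brush still held; hole at wrist (314,208), bristle far edge at (313,233); tip may sit a few mm to -x of the grip line, so I measure it.

Run:
```python
from h import *
np.set_printoptions(precision=4,suppress=True)
W=r.camera_params("wrist");f=cv2.imread("pics/w3.png")[:480,:640,::-1].astype(int)
g=r.grab_frame("scene").astype(int);S=r.camera_params("scene");p=r.get_state()["tool_pos"]
def edge(im,u0,u1,v0,v1):
    sub=im[v0:v1,u0:u1]; m=(np.ptp(sub,axis=2)<40)&(sub.sum(2)>240)&(sub.sum(2)<600)
    n,l,st,ce=cv2.connectedComponentsWithStats(m.astype(np.uint8)); i=1+st[1:,4].argmax(); print("gray",st[i,:4]+[u0,v0,0,0],st[i,4]); return l==i
mw=edge(f,285,340,225,262); ms=edge(g,375,400,115,150)
def rim(c,X,z):
    a=np.linspace(0,2*np.pi,90); return proj(c,np.c_[X[0]+.013*np.cos(a),X[1]+.013*np.sin(a),0*a+z])
for dx in(0,-.003,-.006,-.009):
    X=p+[dx,0,0];z=p[2]-.098
    w=rim(W,X,z);s=rim(S,X,z); print(dx,"wrist top,left,right",w[:,1].min(),w[:,0].min(),w[:,0].max(),"scene bottom,l,r",s[:,1].max(),s[:,0].min(),s[:,0].max())
```

```text
gray [292 233  42  29] 636
gray [381 122  19  16] 207
0 wrist top,left,right 220.97044523367848 294.95487104027364 333.7536349351679 scene bottom,l,r 138.20002476248078 382.69379247602944 394.8848157899612
-0.003 wrist top,left,right 225.35667058435402 295.03894233850434 333.69848030623376 scene bottom,l,r 137.49108610788878 381.589174395494 393.7695108601292
-0.006 wrist top,left,right 229.71118989227182 295.12246535388977 333.64365866853893 scene bottom,l,r 136.7832000730907 380.48632223059025 392.6560099633113
-0.009 wrist top,left,right 234.03430506089978 295.205444650891 333.58916759740725 scene bottom,l,r 136.0763629333043 379.38522962619925 391.54430655558025
```

Run:
```python
from h import *
np.set_printoptions(precision=1,suppress=True)
W=r.camera_params("wrist");S=r.camera_params("scene");T=r.camera_params("top");p=r.get_state()["tool_pos"]
for dx in(-.006,-.003,0,.003,.006): print("handle top",dx,proj(W,p+[dx,0,.052]))
for dx in(-.009,-.006,-.003,0): print("ferrule end z+58",dx,proj(W,p+[dx,0,-.04]))
ims={"wrist":r.grab_frame("wrist"),"scene":r.grab_frame("scene"),"top":r.grab_frame("top")}
for n,c,col in(("wrist",W,0),("scene",S,0),("top",T,0)):
    im=ims[n].copy(); k=8; a=np.linspace(0,2*np.pi,200)
    if n=="wrist": u,v,w,h,k=275,225,80,120,5
    elif n=="scene": u,v,w,h,k=372,105,35,45,8
    else: u,v,w,h,k=175,230,45,45,6
    z=cv2.resize(im[v:v+h,u:u+w],None,fx=k,fy=k,interpolation=cv2.INTER_CUBIC)
    for dx,cl in((0,(255,255,255)),(-.004,(0,255,0)),(-.008,(255,0,255))):
        q=proj(c,np.c_[p[0]+dx+.013*np.cos(a),p[1]+.013*np.sin(a),0*a+p[2]-.098])
        cv2.polylines(z,[(((q-[u,v])+.5)*k-.5).round().astype(np.int32)],True,cl,1)
    ims[n]=z
o=np.zeros((600,800,3),np.uint8);x=0
for n in ims: h,w=ims[n].shape[:2]; w=min(w,800-x);o[:h,x:x+w]=ims[n][:,:w];x+=w
cv2.imwrite("pics/z1.png",o[:,:,::-1])
```

```text
handle top -0.006 [[316.8 412.3]]
handle top -0.003 [[316.8 404. ]]
handle top 0 [[316.8 395.6]]
handle top 0.003 [[316.7 387. ]]
handle top 0.006 [[316.7 378.3]]
ferrule end z+58 -0.009 [[315. 289.]]
ferrule end z+58 -0.006 [[315.  283.8]]
ferrule end z+58 -0.003 [[315.  278.6]]
ferrule end z+58 0 [[315.  273.3]]
```

View pics/z1.png

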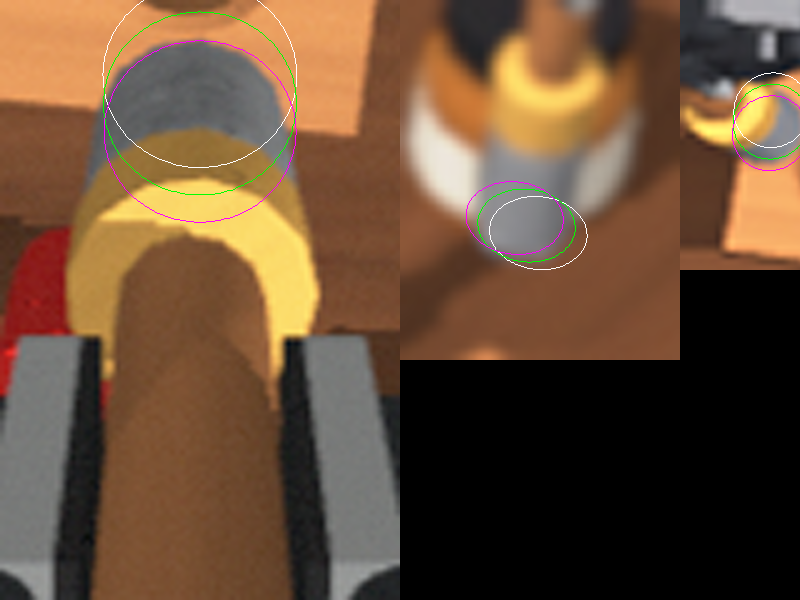

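Overlay: the tip lies about 5–6 mm to -x of the grip line and 1 mm to +y (between green and magenta rings), nearly upright; hence a correction of about 2 mm only.

```bash
python3 -m jog '[[0.002,0.001,0.01,0,0,0,0],[0,0,0.02,0,0,0,0],[0,0,0.02,0,0,0,0],[0,0,0.02,0,0,0,0],[0,0,0.014,0,0,0,0],[0,0,0.01,0,0,0,0],[0,0,0.006,0,0,0,0],[0,0,0.004,0,0,0,0],[0,0,0.004,0,0,0,0],[0,0,0.004,0,0,0,0]]'; python3 -m jog '[[0,0,0.004,0,0,0,0],[0,0,0.004,0,0,0,0],[0,0,0,0,0,0,0]]'
```

```text
time: 12.9
tool_pos: [0.5208, 0.2192, 0.1419]
tcp_rot: [[1.0, -0.001, 0.002], [-0.001, -1.0, 0.001], [0.002, -0.001, -1.0]]
contact_force: [0.2, -0.1, 0.5]
grip_width: 0.173
gripper_force: 49.0
time: 13.15
tool_pos: [0.5197, 0.2188, 0.1327]
tcp_rot: [[1.0, -0.001, -0.001], [-0.001, -1.0, -0.0], [-0.001, 0.0, -1.0]]
contact_force: [-0.1, -0.5, -0.0]
grip_width: 0.171
gripper_force: 49.0
```

```bash
python3 -m jog '[[0,0,0.005,0,0,0,0],[0,0,0.006,0,0,0,0],[0,0,0.005,0,0,0,0],[0,0,0.004,0,0,0,0],[0,0,0.003,0,0,0,0],[0,0,0.002,0,0,0,0],[0,0,0.002,0,0,0,0],[0,0,0,0,0,0,0]]'
```

```text
time: 13.82
tool_pos: [0.5197, 0.2188, 0.1058]
tcp_rot: [[1.0, -0.001, -0.001], [-0.001, -1.0, -0.0], [-0.001, 0.0, -1.0]]
contact_force: [-0.2, 0.6, -0.5]
grip_width: 0.172
gripper_force: 49.0
```

```bash
python3 -m jog '[[0,0,0.0015,0,0,0,0],[0,0,0.0015,0,0,0,0],[0,0,0,0,0,0,0],[0,0,0,0,0,0,0]]'; python3 -m jog '[[0,0,0,0,0,0,0.03],[0,0,0,0,0,0,0.05],[0,0,0,0,0,0,0.07],[0,0,0,0,0,0,0.085],[0,0,0,0,0,0,0.085],[0,0,0,0,0,0,0.085],[0,0,0,0,0,0,0.085],[0,0,-0.01,0,0,0,0.085],[0,0,-0.02,0,0,0,0.085]]'
```

```text
time: 14.15
tool_pos: [0.52, 0.2189, 0.1033]
tcp_rot: [[1.0, -0.001, 0.0], [-0.001, -1.0, 0.0], [0.0, -0.0, -1.0]]
contact_force: [0.7, 0.5, -0.4]
grip_width: 0.171
gripper_force: 49.0
time: 14.9
tool_pos: [0.5177, 0.2181, 0.1311]
tcp_rot: [[1.0, -0.001, -0.006], [-0.001, -1.0, -0.002], [-0.006, 0.002, -1.0]]
contact_force: [-1.1, 0.4, 0.0]
grip_width: 0.994
gripper_force: 0.0
```

```bash
python3 -m jog '[[0,0,-0.025,0,0,0,0.085],[0,0,-0.03,0,0,0,0.085],[0,0,-0.03,0,0,0,0.085],[0,0,-0.025,0,0,0,0.085],[0,0.016,-0.01,0,0,0,0.085],[0.002,0.03,0,0,0,0,0.085],[0.002,0.036,0,0,0,0,0.085],[0.002,0.036,0,0,0,0,0.085],[0.002,0.036,0,0,0,0,0.085],[0.002,0.036,0,0,0,0,0.085]]'; python3 -m jog '[[-0.005,0.036,0,0,0,0,0.085],[-0.01,0.036,0,0,0,0,0.085],[-0.01,0.03,0,0,0,0,0.085],[-0.01,0.02,0,0,0,0,0.085],[0,0,0,0,0,0,0.085],[0,0,0,0,0,0,0.085],[0,0,0,0,0,0,0.085]]'
python3 - <<'E'
from h import *
np.set_printoptions(precision=4,suppress=True)
s=r.get_state();c=r.camera_params("wrist");f=r.grab_frame("wrist");g=r.grab_frame("scene")
print(s["tool_pos"],c["R"],c["t"])
o=np.zeros((600,800,3),np.uint8)
o[:480,:640]=f
o[300:600,500:800]=cv2.resize(g[80:200,320:440],(300,300),interpolation=cv2.INTER_CUBIC)
cv2.imwrite("pics/w4.png",o[:,:,::-1])
E
```

```text
time: 15.73
tool_pos: [0.5297, 0.0275, 0.2544]
tcp_rot: [[1.0, -0.0, 0.001], [-0.0, -1.0, 0.0], [0.001, -0.0, -1.0]]
contact_force: [0.5, 0.2, 0.2]
grip_width: 0.998
gripper_force: 0.0
time: 16.32
tool_pos: [0.4949, -0.0927, 0.2539]
tcp_rot: [[1.0, -0.002, 0.001], [-0.002, -1.0, 0.0], [0.001, -0.0, -1.0]]
contact_force: [-0.3, 0.0, 0.5]
grip_width: 0.996
gripper_force: 0.0
[ 0.4949 -0.0927  0.2539] [[-0.0034 -1.     -0.0002]
 [-0.9536  0.0032  0.3011]
 [-0.3011  0.0012 -0.9536]] [-0.0898  0.4255  0.5503]
```

View pics/w4.png

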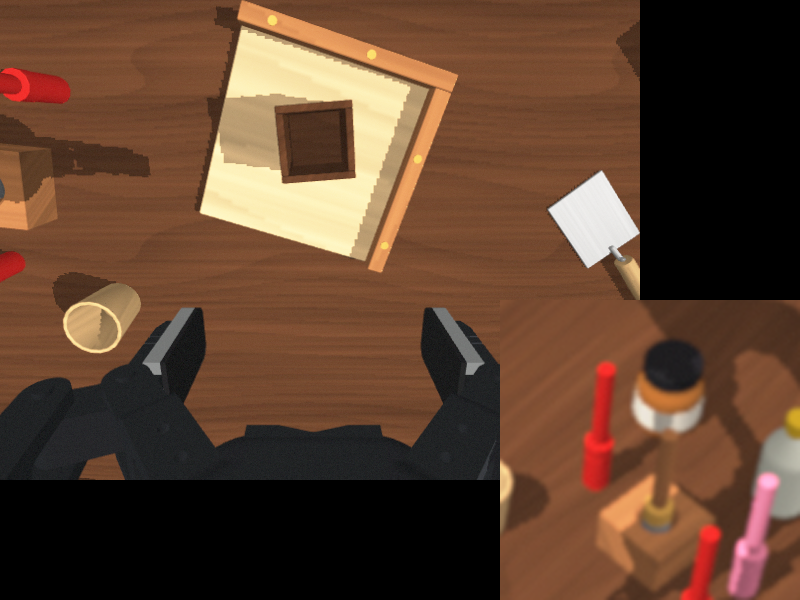

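Brush stands in the holder (crop, ferrule at the mouth). The caddy is still upright, rim corners (276,106),(352,101),(355,177),(283,183); fence outer corners (240,1),(458,74),(378,272).

Run:
```python
from h import *
np.set_printoptions(precision=4,suppress=True)
c=r.camera_params("wrist")
C=np.array([onz(c,p,.092) for p in [(276,106),(352,101),(355,177),(283,183)]])
print(C[:,:2],C.mean(0),[np.linalg.norm(C[i]-C[i-1]) for i in range(4)])
d=C[0]-C[3]+C[1]-C[2];e=C[0]-C[1]+C[3]-C[2];print(np.degrees(np.arctan2(d[1],d[0])),np.degrees(np.arctan2(-e[0],e[1])))
F=np.array([onz(c,p,.034) for p in[(240,1),(458,74),(378,272)]])[:,:2]
print(F,[np.linalg.norm(F[i]-F[1]) for i in(0,2)])
a=F[0]-F[1];b=F[1]-F[2];print(np.degrees([np.arctan2(-a[0],a[1]),np.arctan2(b[1],b[0])]))
```

```text
[[ 0.5822 -0.0629]
 [ 0.5857 -0.1208]
 [ 0.5281 -0.1249]
 [ 0.5233 -0.0668]] [ 0.5548 -0.0939  0.092 ] [np.float64(0.05904192488432457), np.float64(0.05802786867366191), np.float64(0.057810440168500156), np.float64(0.0583444144738845)]
3.8974593723356667 4.062722781136998
[[ 0.6684 -0.0297]
 [ 0.6111 -0.2202]
 [ 0.4215 -0.1584]] [np.float64(0.19893746657123754), np.float64(0.19945721777693695)]
[-16.7167 -18.0484]
```

```bash
python3 -m jog '[[0.015,0.001,0,0,0,0,0.085],[0.025,0,0,0,0,0,0.085],[0.015,0,0,0,0,0,0.085],[0.005,0,0,0,0,-4,0.085],[0,0,0.02,0,0,0,0.085],[0,0,0.03,0,0,0,0.085],[0,0,0.03,0,0,0,0.085],[0,0,0.02,0,0,0,0.085],[0,0,0.01,0,0,0,0.085],[0,0,0,0,0,0,0.085]]'
```

```text
time: 17.25
tool_pos: [0.5527, -0.0925, 0.1401]
tcp_rot: [[0.998, 0.07, -0.006], [0.07, -0.998, 0.001], [-0.006, -0.002, -1.0]]
contact_force: [-0.6, 0.6, -0.3]
grip_width: 0.996
gripper_force: 0.0
```

```bash
python3 -m jog '[[0,0,0,0,0,0,0.085],[0,0,0,0,0,0,0.085]]'
```

```text
time: 17.42
tool_pos: [0.5562, -0.0939, 0.1451]
tcp_rot: [[0.998, 0.069, 0.003], [0.069, -0.998, -0.001], [0.003, 0.001, -1.0]]
contact_force: [0.2, 0.2, 0.1]
grip_width: 0.996
gripper_force: 0.0
```

Well centred; descend about 0.10 and close.

```bash
python3 -m jog '[[-0.001,0,0.015,0,0,0,0.085],[0,0,0.02,0,0,0,0.085],[0,0,0.02,0,0,0,0.085],[0,0,0.02,0,0,0,0.085],[0,0,0.015,0,0,0,0.085],[0,0,0.008,0,0,0,0.085],[0,0,0.002,0,0,0,0.085],[0,0,0,0,0,0,0.085],[0,0,0,0,0,0,0.085]]'; python3 -m jog '[[0,0,0,0,0,0,0.07],[0,0,0,0,0,0,0.062],[0,0,0,0,0,0,0.055],[0,0,0,0,0,0,0.04],[0,0,0,0,0,0,0.04],[0,0,0,0,0,0,0.04],[0,0,0,0,0,0,0.04]]' 60
```

```text
time: 18.17
tool_pos: [0.5551, -0.0944, 0.0449]
tcp_rot: [[0.998, 0.069, 0.003], [0.069, -0.998, -0.001], [0.003, 0.001, -1.0]]
contact_force: [0.7, -0.1, 0.1]
grip_width: 0.995
gripper_force: 0.0
time: 18.75
tool_pos: [0.555, -0.0945, 0.0448]
tcp_rot: [[0.998, 0.069, 0.003], [0.069, -0.998, -0.001], [0.003, 0.001, -1.0]]
contact_force: [-0.4, -0.3, 5.4]
grip_width: 0.695
gripper_force: 65.0
```

```bash
python3 -m jog '[[0,0,0,0,0,2.2,0.04],[0,0,0,0,0,4,0.04],[0,0,0,0,0,5,0.04],[0,0,0,0,0,5,0.04],[0,0,0,0,0,3,0.04],[0,0,0,0,0,2,0.04],[0,0,0,0,0,0,0.04]]'; python3 -m jog '[[0.003,0.004,0,0,0,0,0.04],[0.006,0.007,0,0,0,0,0.04],[0.007,0.009,0,0,0,0,0.04],[0.007,0.009,0,0,0,0,0.04],[0.006,0.008,0,0,0,0,0.04],[0.006,0.008,0,0,0,0,0.04],[0.004,0.006,0,0,0,0,0.04],[0,0,0,0,0,0,0.04],[0,0,0,0,0,0,0.04]]'
```

```text
time: 19.33
tool_pos: [0.5549, -0.0943, 0.0448]
tcp_rot: [[0.954, -0.298, 0.003], [-0.298, -0.954, -0.0], [0.003, -0.0, -1.0]]
contact_force: [-0.1, -0.2, 7.8]
grip_width: 0.696
gripper_force: 65.1
time: 20.08
tool_pos: [0.5771, -0.155, 0.0448]
tcp_rot: [[0.955, -0.297, 0.002], [-0.297, -0.955, -0.001], [0.003, -0.0, -1.0]]
contact_force: [-0.1, -0.8, 6.0]
grip_width: 0.697
gripper_force: 65.1
```

```bash
python3 -m jog '[[0,0.002,0,0,0,0,0.04],[0,0.002,0,0,0,0,0.04],[0,0,0,0,0,0,0.04]]'; python3 -m jog '[[0,0.0015,0,0,0,0,0.04],[0,0.0015,0,0,0,0,0.04],[0,0,0,0,0,0,0.04]]'
```

```text
time: 20.33
tool_pos: [0.5761, -0.1579, 0.0448]
tcp_rot: [[0.955, -0.297, 0.003], [-0.297, -0.955, 0.001], [0.003, -0.001, -1.0]]
contact_force: [0.8, 3.6, 5.6]
grip_width: 0.695
gripper_force: 65.1
time: 20.58
tool_pos: [0.5752, -0.1606, 0.0448]
tcp_rot: [[0.955, -0.297, 0.003], [-0.297, -0.955, 0.001], [0.003, -0.002, -1.0]]
contact_force: [1.2, 2.7, 5.9]
grip_width: 0.695
gripper_force: 65.1
```

```bash
python3 -m jog '[[0,0.001,0,0,0,0,0.04],[0,0.001,0,0,0,0,0.04],[0,0,0,0,0,0,0.04]]'; python3 -m jog '[[0,0.001,0,0,0,0,0.04],[0,0.001,0,0,0,0,0.04],[0,0,0,0,0,0,0.04]]'
```

```text
time: 20.83
tool_pos: [0.5747, -0.1624, 0.0448]
tcp_rot: [[0.955, -0.297, 0.003], [-0.297, -0.955, 0.001], [0.003, -0.002, -1.0]]
contact_force: [1.5, 3.5, 5.1]
grip_width: 0.693
gripper_force: 65.1
time: 21.08
tool_pos: [0.5746, -0.1629, 0.0449]
tcp_rot: [[0.954, -0.299, 0.004], [-0.299, -0.954, 0.003], [0.003, -0.004, -1.0]]
contact_force: [3.5, 9.5, 5.8]
grip_width: 0.694
gripper_force: 65.3
```

```bash
python3 -m jog '[[0.002,0,0,0,0,0,0.04],[0.002,0,0,0,0,0,0.04],[0.001,0,0,0,0,0,0.04],[0,0,0,0,0,0,0.04]]'; python3 -m jog '[[0.001,0,0,0,0,0,0.04],[0.001,0,0,0,0,0,0.04],[0,0,0,0,0,0,0.04]]'; python3 -m jog '[[0.001,0,0,0,0,0,0.04],[0.001,0,0,0,0,0,0.04],[0,0,0,0,0,0,0.04]]'
```

```text
time: 21.42
tool_pos: [0.5751, -0.163, 0.045]
tcp_rot: [[0.954, -0.298, -0.006], [-0.298, -0.954, 0.006], [-0.007, -0.004, -1.0]]
contact_force: [-10.0, 12.0, 20.2]
grip_width: 0.698
gripper_force: 66.5
time: 21.67
tool_pos: [0.5752, -0.163, 0.0451]
tcp_rot: [[0.954, -0.298, -0.009], [-0.298, -0.954, 0.007], [-0.011, -0.004, -1.0]]
contact_force: [-15.0, 13.7, 24.9]
grip_width: 0.695
gripper_force: 67.0
time: 21.92
tool_pos: [0.5766, -0.1635, 0.0452]
tcp_rot: [[0.954, -0.298, -0.01], [-0.298, -0.954, 0.007], [-0.012, -0.004, -1.0]]
contact_force: [-14.6, 13.9, 24.1]
grip_width: 0.696
gripper_force: 67.3
```

Wall-like force but 5 mm short of the far fence: likely friction (Fz is up to 24 N). I unload board and side fence, then continue in x.

```bash
python3 -m jog '[[0,-0.002,-0.001,0,0,0,0.04],[0,-0.001,-0.001,0,0,0,0.04],[0,0,-0.001,0,0,0,0.04],[0,0,0,0,0,0,0.04],[0,0,0,0,0,0,0.04]]'; python3 -c "
from h import *
s=r.get_state();R=np.array([[.955,-.297],[.297,.955]]);print(R@s['tool_pos'][:2],R@s['contact_force'][:2],s['contact_force'][2],s['torque'],s['time'])"
```

```text
time: 22.33
tool_pos: [0.5809, -0.1643, 0.0455]
tcp_rot: [[0.955, -0.297, -0.003], [-0.297, -0.955, 0.001], [-0.003, -0.0, -1.0]]
contact_force: [-3.7, 3.0, 0.9]
grip_width: 0.699
gripper_force: 64.8
[0.60350986 0.0156441 ] [-4.40859266  1.73054893] 0.9225897661114966 [ 0.44170549  0.5868811  -0.05803919] 22.3333
```

```bash
python3 -m jog '[[0.0015,0,0,0,0,0,0.04],[0.0015,0,0,0,0,0,0.04],[0,0,0,0,0,0,0.04],[0,0,0,0,0,0,0.04]]'
cat > st.py <<'E'
from h import *
np.set_printoptions(precision=4,suppress=True)
s=r.get_state();R=np.array([[.955,-.297],[.297,.955]]);print(R@s['tool_pos'][:2],R@s['contact_force'][:2],s['contact_force'][2],R@s['torque'][:2])
E
python3 st.py;  python3 -m jog '[[0.0015,0,0,0,0,0,0.04],[0.0015,0,0,0,0,0,0.04],[0,0,0,0,0,0,0.04],[0,0,0,0,0,0,0.04]]'; python3 st.py
```

```text
time: 22.67
tool_pos: [0.581, -0.1644, 0.0451]
tcp_rot: [[0.955, -0.297, -0.009], [-0.297, -0.955, 0.003], [-0.009, -0.0, -1.0]]
contact_force: [-10.6, 5.3, 6.4]
grip_width: 0.7
gripper_force: 65.5
[0.6037 0.0156] [-11.7092   1.9544] 6.380650428161007 [0.1777 1.8786]
time: 23.0
tool_pos: [0.5812, -0.1644, 0.0453]
tcp_rot: [[0.955, -0.298, -0.014], [-0.297, -0.955, 0.005], [-0.015, -0.0, -1.0]]
contact_force: [-19.6, 7.0, 14.3]
grip_width: 0.702
gripper_force: 66.4
[0.6039 0.0156] [-20.8111   0.842 ] 14.275900202209844 [0.0582 3.2315]
```

Now a true far-fence contact (tcp stops at 0.604 as predicted, board load low). I counter the small tilt and press on the side fence too.

```bash
python3 -m jog '[[0,0,0,0,0.4,0,0.04],[0,0,-0.0005,0,0.4,0,0.04],[0,0,-0.0005,0,0,0,0.04],[0,0,0,0,0,0,0.04]]'; python3 st.py;  python3 -m jog '[[0,0.0015,0,0,0,0,0.04],[0,0.0015,0,0,0,0,0.04],[0,0.001,0,0,0,0,0.04],[0,0,0,0,0,0,0.04]]'; python3 st.py
```

```text
time: 23.33
tool_pos: [0.581, -0.1644, 0.0449]
tcp_rot: [[0.955, -0.298, -0.001], [-0.298, -0.955, 0.001], [-0.001, -0.0, -1.0]]
contact_force: [-15.0, 6.9, 7.2]
grip_width: 0.69
gripper_force: 65.5
[0.6037 0.0156] [-16.3911   2.1486] 7.184997048078602 [0.2164 2.7902]
time: 23.67
tool_pos: [0.5809, -0.1648, 0.0451]
tcp_rot: [[0.954, -0.298, 0.001], [-0.298, -0.954, 0.006], [-0.001, -0.006, -1.0]]
contact_force: [-12.0, 17.6, 7.5]
grip_width: 0.696
gripper_force: 65.7
[0.6037 0.0151] [-16.6473  13.2437] 7.457199486406623 [2.2992 2.8746]
```

```bash
python3 -m jog '[[0,0.0005,0,-0.4,0,0,0.04],[0,0.0005,0,0,0,0,0.04],[0,0,0,0,0,0,0.04],[0,0,0,0,0,0,0.04],[0,0,0,0,0,0,0.04]]'; python3 st.py
python3 - <<'E'
from h import *
f=r.grab_frame("wrist");g=r.grab_frame("scene");t=r.grab_frame("top")
o=np.zeros((600,800,3),np.uint8)
z=lambda a,w,h:cv2.resize(a,(w,h),interpolation=cv2.INTER_CUBIC)
o[:400,:533]=z(f,533,400)
o[240:600,440:800]=z(g[215:335,235:355],360,360)
o[0:240,540:780]=z(t[190:270,310:390],240,240)
o[400:600,0:400]=z(g[110:210,300:500],400,200)
cv2.imwrite("pics/fin.png",o[:,:,::-1])
E
```

```text
time: 24.08
tool_pos: [0.5809, -0.1648, 0.0449]
tcp_rot: [[0.954, -0.299, -0.001], [-0.299, -0.954, 0.001], [-0.001, -0.0, -1.0]]
contact_force: [-10.3, 18.9, 7.7]
grip_width: 0.693
gripper_force: 66.1
[0.6037 0.0151] [-15.4014  14.9694] 7.715103403931543 [2.8874 2.738 ]
```

View pics/fin.png

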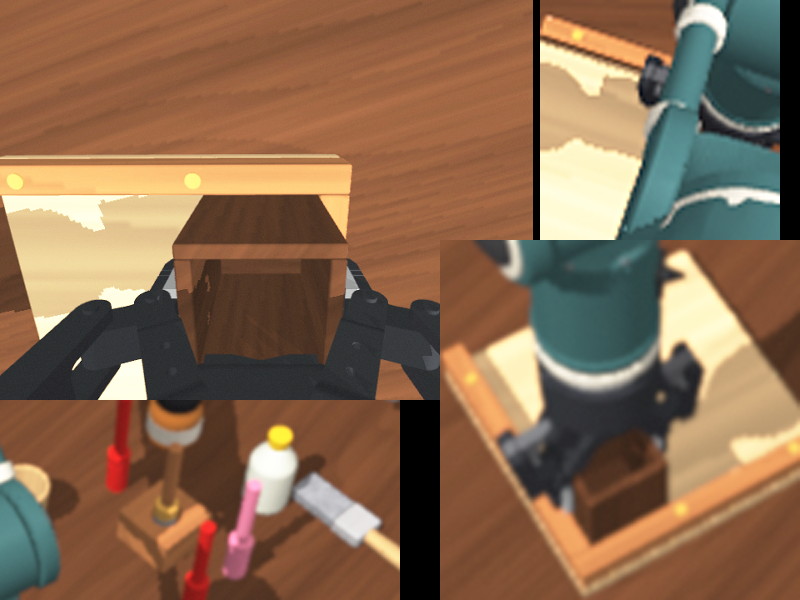

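The wrist view shows the caddy flush and parallel with the far fence (edge at row 194) and in the corner; brush standing, bystanders unmoved. Quick flatness check of the rim lines.

```bash
python3 - <<'E'
from h import *
np.set_printoptions(precision=1,suppress=True)
c=r.camera_params("wrist");R=np.array([[.955,-.297],[.297,.955]]);f=r.grab_frame("wrist")
C=R@r.get_state()["tool_pos"][:2]
for dx,z in((.030,.092),(.030,.034),(.024,.092),(.030,.089),(.030,.095)):
    for dy in(-.03,.03):print(dx,dy,z,proj(c,np.append(R.T@(C+[dx,dy]),z)))
for u in(250,330,390): print(u,[int(x) for x in f[225:320,u].sum(1)])
E
python3 st.py
```

```text
0.03 -0.03 0.092 [[422.9 293. ]]
0.03 0.03 0.092 [[208.1 293.8]]
0.03 -0.03 0.034 [[385.  233.4]]
0.03 0.03 0.034 [[244.2 234. ]]
0.024 -0.03 0.092 [[421.1 312.2]]
0.024 0.03 0.092 [[210. 313.]]
0.03 -0.03 0.089 [[420.  288.4]]
0.03 0.03 0.089 [[210.8 289.2]]
0.03 -0.03 0.095 [[426.  297.8]]
0.03 0.03 0.095 [[205.1 298.7]]
250 [587, 589, 593, 595, 590, 589, 586, 544, 436, 247, 179, 181, 173, 178, 185, 177, 184, 178, 188, 187, 195, 182, 179, 184, 185, 190, 181, 174, 179, 182, 187, 193, 183, 190, 190, 194, 195, 188, 188, 189, 195, 186, 194, 189, 198, 193, 189, 190, 187, 177, 197, 193, 186, 197, 182, 182, 185, 177, 187, 183, 180, 183, 184, 188, 181, 173, 188, 220, 265, 311, 324, 335, 339, 328, 330, 320, 320, 324, 323, 319, 326, 321, 321, 323, 325, 289, 192, 134, 142, 135, 140, 144, 133, 138, 132]
330 [590, 586, 586, 590, 584, 588, 575, 531, 379, 228, 182, 191, 186, 181, 183, 195, 185, 189, 187, 193, 194, 190, 200, 187, 192, 176, 189, 197, 194, 175, 182, 200, 185, 188, 201, 193, 191, 199, 188, 189, 189, 199, 185, 192, 193, 191, 192, 182, 187, 187, 193, 189, 185, 182, 183, 184, 172, 188, 196, 185, 183, 187, 183, 180, 187, 183, 190, 218, 282, 295, 309, 312, 313, 312, 308, 297, 306, 295, 307, 299, 293, 290, 296, 300, 291, 250, 209, 204, 221, 209, 206, 213, 210, 205, 209]
390 [590, 594, 591, 592, 591, 589, 566, 522, 405, 504, 559, 577, 589, 589, 590, 586, 588, 584, 587, 588, 587, 555, 523, 399, 232, 177, 172, 178, 183, 188, 187, 186, 186, 172, 178, 179, 181, 182, 170, 170, 181, 175, 175, 169, 180, 165, 177, 167, 168, 172, 169, 172, 165, 174, 172, 168, 165, 168, 166, 177, 165, 172, 171, 173, 171, 167, 182, 228, 277, 284, 297, 305, 304, 303, 307, 308, 307, 309, 305, 295, 298, 307, 304, 308, 282, 229, 170, 165, 153, 150, 157, 154, 158, 154, 154]
[0.6037 0.0151] [-15.4175  15.4331] 7.6348239170391174 [2.8988 2.7244]
```

```bash
python3 -c "
from workcell import r
print(r.sign_off())"
```

```text
the job is handed in; nothing more can be done
None
```

The job is handed in at about 24 s: the brush was stroked to the caddy floor and up to the rim twice and is back standing in its holder. The caddy is held flat in the jig corner, pressed with about 15 N on each fence.

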